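Colour reading of a batten on slanted saddles

TASK

Take the wooden batten off the green mat and lay it gently in both blue notches of the slanted rack, fully home and centred, with its purple patch on the upper face sloping towards the robot. Then pick up the orange colour reader, hold its lens about 4 cm off the patch, aimed squarely at the middle of it and without touching the batten, and keep it steady there for two seconds. Finally stand the reader gently upright in the middle of its white tile again and let go; leave the jars, tape roll, bottle and tub where they are.

Things in the scene. Friction and masses are not known exactly. Their poses are not given: they have to be found in the camera images.
- batten: Loose pale wooden batten, 30 x 240 x 30 mm (x, y, z), about 0.15 kg, brass-coloured bands near both ends. Origin: centre of its underside as it starts on the mat (the patch faces up); y along its length, z up out of the face with the patch. Its grip width is 30 mm, across its x.
- patch (a point): Centre of the purple patch, 26 mm square and flat, on the batten's upper face: 45 mm along +y of the batten from its middle, 30 mm above its underside. Axes are the batten's; z points straight out of the patch.
- rack: Fixed plywood stand 85 x 200 mm, underside centre as origin, y along its length. It carries the two blue notches; nothing else stands on it. It faces the robot on its -x side.
- notches: Two blue L-shaped notches on the rack, 20 mm wide, at y = -80 and +80 mm. Frame: the rack's turned 35 degrees about its y, so z leans towards the robot and x rises away from it; origin 75 mm above the rack's underside centre. Floors: plane z = 0, x = -16.5 to 37 mm. Front walls: inner face at x = -16.5 mm, top at z = 16 mm. Open at back, top and ends; no walls between the two.
- home (a point): Where the batten's origin (middle of its underside) lies when home in the notches: x = -1.5 mm, y = 0, z = 0 in the notches' frame and with its axes. Underside on both floors, long front face at or within a few mm of both front walls; either end may be to the left.
- mat: Fixed green cutting mat 100 x 280 x 6 mm on which the batten starts, lengthwise along the mat's y; origin underside centre. It may be on the left or the right of the robot.
- reader: Loose hand-held colour reader, 111 mm tall, about 0.22 kg: round black foot 48 mm across, 18 mm high; above it an orange body 50 (x) by 34 mm (y) up to 108 mm, black band on its sides, dark screen and red button on top. Origin: centre of the foot's underside; z up. It looks straight out of its underside, along -z. Best gripped across its y at about 70 mm height.
- lens (a point): Lens of the reader: centre of its underside (same as its origin), axes of the reader.
- spot (a point): The reader's measuring spot: the point 40 mm straight out of the lens, at z = -40 mm in the reader's frame. It must lie on the patch's centre while reading.
- tile: Fixed white ceramic tile 90 mm square in a grey frame 100 mm square, 8 mm high, origin underside centre; the reader starts standing on it and must stand on it in the end. It is on the other side of the robot from the mat.
- jar_green: Bystander: jar 60 mm across, 70 mm high, green cap. Origin underside centre.
- jar_black: Bystander: jar 60 mm across, 65 mm high, black cap. Origin underside centre.
- tape: Bystander: roll of purple tape lying flat, 100 mm across, 24 mm high. Origin underside centre.
- bottle: Bystander: square white bottle 75 mm wide, 188 mm high with a red cap. Origin underside centre.
- tub: Bystander: whitish plastic tub with a white lid, 128 mm across, 110 mm high. Origin underside centre.
Things that resemble listed ones, but are neither listed nor needed, are in the scene too. Of the things like the batten, leave any that is grey; of the rest the larger one is meant.

How it is judged:
On the way, in this order (a step that is already met when the one before it is completed fails the run):
1. the batten lies home in both notches, patch up, let go and at rest, the reader still on its tile (x of batten in the frame of notches between -0.006 and 0.009 m and y of batten in the frame of notches between -0.025 and 0.025 m and z of batten in the frame of notches between -0.004 and 0.004 m and z of patch in the frame of notches above 0.024 m and angle between the y axis of batten and the y axis of notches, either way round below 0.06 rad and angle between the z axis of batten and the z axis of notches, either way round below 0.08 rad and linear speed of batten below 0.02 m/s and angular speed of batten below 0.15 rad/s and contact force between the fingers and batten below 0.1 N and contact force between reader and tile above 0.3 N), for 0.3 s.
2. the gripped reader looks squarely at the patch, measuring spot on its centre, held steady, the batten still home (x of batten in the frame of notches between -0.006 and 0.009 m and y of batten in the frame of notches between -0.025 and 0.025 m and z of batten in the frame of notches between -0.004 and 0.004 m and z of patch in the frame of notches above 0.024 m and angle between the y axis of batten and the y axis of notches, either way round below 0.06 rad and angle between the z axis of batten and the z axis of notches, either way round below 0.08 rad and linear speed of reader below 0.02 m/s and angular speed of reader below 0.15 rad/s and distance between spot and patch below 0.016 m and angle between the z axis of reader and the z axis of patch, either way round below 0.175 rad and z of lens in the frame of patch above 0.02 m and contact force between the fingers and reader above 0.5 N), for 1.5 s.
At the end, for the whole second after the job is handed in: Batten home in both notches, patch up: origin within -6..+9 mm x, 25 mm y, 4 mm z of the notches' frame, length within 0.06 rad, face within 0.08 rad. Reader upright (0.06 rad) on the white tile, within 20 mm of its centre along each tile axis. Both at rest (x of batten in the frame of notches between -0.006 and 0.009 m and y of batten in the frame of notches between -0.025 and 0.025 m and z of batten in the frame of notches between -0.004 and 0.004 m and z of patch in the frame of notches above 0.024 m and angle between the y axis of batten and the y axis of notches, either way round below 0.06 rad and angle between the z axis of batten and the z axis of notches, either way round below 0.08 rad and linear speed of each of batten, reader below 0.02 m/s and angular speed of each of batten, reader below 0.15 rad/s and x of reader in the frame of tile between -0.02 and 0.02 m and y of reader in the frame of tile between -0.02 and 0.02 m and z of reader in the frame of tile between 0.004 and 0.012 m and angle between reader's own z axis and vertical below 0.06 rad); the robot touches nothing.
It fails at once if the reader touches the batten (contact force between reader and batten above 0.5 N).
It fails at once if the batten is dropped (falls from more than about 15 mm) (contact force between the fingers and batten below 0.01 N and linear speed of batten above 0.55 m/s).
It fails at once if the reader is dropped (falls from more than about 15 mm) (contact force between the fingers and reader below 0.01 N and linear speed of reader above 0.55 m/s).
It fails at once if a jar, the tape roll, the bottle or the tub is moved by more than 20 mm (distance of any of jar_green, jar_black, tape, bottle, tub from where it was at the start of the episode above 0.02 m).
It also fails if it takes over 72 s, if anything falls off the work surface, if the arm or the gripper's body presses on something with over 40 N, if the wrist force passes 120 N, or if a joint passes its speed limit or range.

ROBOT

A 7-joint arm with a two-finger parallel gripper is mounted at the origin on the work surface. World frame = base frame: x ahead of the robot, y to its left, z up, the work surface at z = 0. Lengths are in m, angles in rad, forces in N, time in s.
With the tool pointing down it reaches from about 0.4 to 0.85 m from the base axis. Payload 4.5 kg.
Tool frame: the origin (TCP) lies at the very end of the fingers, on their centre line; the grasp point (between the pads) lies 19 mm behind it; z points along the fingers, y is the line along which they close (so a half turn about z gives the same grasp; the last joint's range is limited). The gripper opens to 88 mm and grips with 3 to 60 N. Pads are 18 mm wide; open, the fingers measure 123 mm over their backs; the gripper's body (75 mm by 187 mm) begins 45 mm behind the grasp point.
Start: joints at [-1.109, 0.689, -0.195, 1.565, 0.157, 0.902, -0.215], TCP at [0.259, 0.569, 0.239] pointing down, gripper open.
Joint ranges: [-3.01, 3.01], [-0.46, 2.08], [-1.47, 1.51], [0.13, 2.56], [-1, 4.14], [0.04, 2.09], [-2.66, 2.66]. Speed limits (rad/s): [2.57, 2.57, 3.14, 3.14, 3.14, 3.14, 3.14].

INTERFACE

Orientations are given as a unit quaternion [x, y, z, w].
In Python, from plant import r gives the robot as it stands. The module is installed in compiled form; this text tells all that it offers.
- The arm moves only by the shell command python3 -m pendant 'ROWS' [FORCE]. ROWS is JSON, one flat list of numbers, 7 for each row, row after row: the opening, from 0 (shut) to 1 (fully open), then the shift along the tool's x, y, z scaled (see below), then the turn, a rotation vector about the tool's x, y, z scaled (see below). A call has 1 to 12 rows; each row is the pose to reach, as a shift and turn from the pose commanded when the call began, along the tool's axes at that moment; what a row does not reach only later rows make up. The controller multiplies each number of a shift by 0.15 m and each number of a turn by pi/2 rad. A row lasts 1/10 s, in which the tool goes at most 50 mm and 8.59 degrees, less where a joint would pass 70% of its speed; a pose out of reach is approached as far as the arm can. A call with a number of a shift or a turn outside -1 to 1 is refused whole. A call with a gripper value outside its range is refused whole. The fingers move at their own pace and stop on an object; FORCE is the grip in N (left out, the last holds). Time passes only in rows, so rows that repeat a pose let the fingers close. It gives the time, the measured TCP pose, the force, the opening and the grip force at its end, in the units of the state.
- r.get_state(): the state, without advancing time (a new reading comes with each control period).
- r.snapshot(name): name is "scene" or "top" or "wrist"; returns a dict with "img" (420x560x3 uint8, red, green, blue), "mtx" (3x3 intrinsics, pixels), "cam_to_world" (4x4, takes a point from camera to world coordinates). Camera axes: x right, y up, looking along -z (the intrinsics and any distortion apply to the point x, -y, -z); pixel columns grow to the right and rows downward; lengths in m; the calibration is good to about 2 mm. A picture is of the moment at which its call begins. There is no depth.
- r.finish_job(): hands the job in; it is judged then, once.
The state is a dict: "clock": time; "q": joint angles; "qd": joint speeds; "joint_torque": joint torques, N m; "tool_pos": TCP position; "eef_rot": TCP orientation; "contact_force": force on the tool from outside, world axes, zero at the start; "moment": the same for the moment, N m; "opening": opening from 0.0 (shut) to 1.0 (fully open); "finger_force": force on a finger pad.
Only numpy, scipy, OpenCV 4.12 (cv2) and the standard library are available. Lean on these libraries where they do the work, as an engineer would, in place of code of your own. Each camera call takes 0.05 s, during which the arm holds its last target. There are 200 camera calls.

## Working session

There is one attempt and no reset: what is moved stays moved. The work goes in short steps, Python scripts to look and compute and a shell command to move; the robot and the scene stay as the last step left them, time stands still between calls to the robot, and variables do not carry over. Pictures are saved under pics/ and viewed, at most 10 in all, crops included, and the job is handed in when it is done.

```bash
mkdir -p pics
python3 - <<'E'
from plant import r
import cv2,numpy as np
for n in("scene","top"):
    s=r.snapshot(n); cv2.imwrite(f"pics/{n}0.png",s["img"][:,:,::-1]); np.savez(f"pics/{n}0.npz",**s)
    print(n,s["mtx"].round(1).tolist(),s["cam_to_world"].round(4).tolist(),[k for k in s])
st=r.get_state();print(st["clock"],st["tool_pos"],st["eef_rot"],st["opening"])
E
```

```text
scene [[381.3, 0.0, 278.9], [0.0, 381.3, 208.6], [0.0, 0.0, 1.0]] [[-0.7349, -0.5107, 0.4463, 0.9378], [0.6782, -0.5499, 0.4876, 0.476], [-0.0036, 0.6609, 0.7504, 0.8138], [0.0, 0.0, 0.0, 1.0]] ['img', 'mtx', 'cam_to_world']
top [[384.0, 0.0, 283.7], [0.0, 384.0, 210.9], [0.0, 0.0, 1.0]] [[-0.013, 0.993, -0.117, 0.4019], [-0.9999, -0.0133, -0.0012, 0.0242], [-0.0028, 0.117, 0.9931, 1.1657], [0.0, 0.0, 0.0, 1.0]] ['img', 'mtx', 'cam_to_world']
0.1 [0.25909709 0.56815869 0.23798535] [ 2.12253142e-01  9.77214381e-01 -8.01460142e-04 -1.22290932e-04] 1.001440979694285
```

View pics/top0.png

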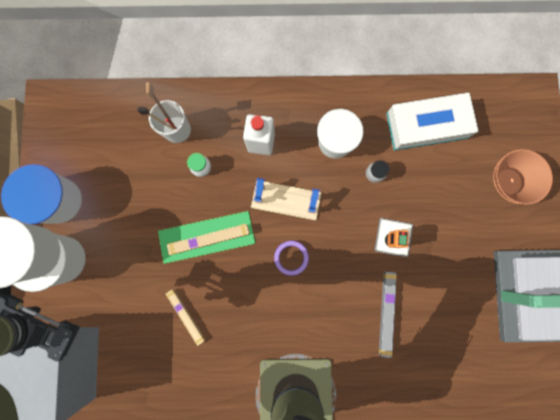

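View pics/scene0.png

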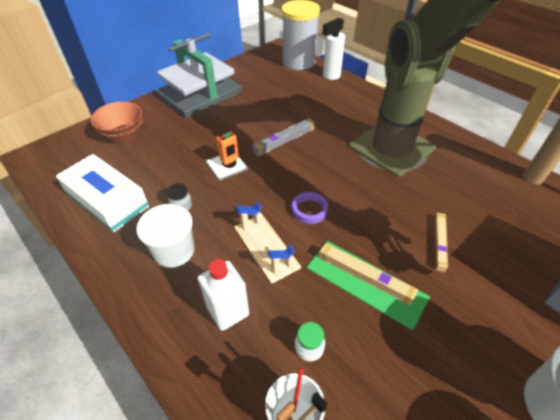

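The pale battens are at top (207,240), on the green mat, and (185,317), which is shorter and off the mat. The grey one is at (388,315). The one on the mat is meant, because it is the larger of the non-grey ones. The rack is at (286,200) and the reader on its tile at (394,238). I'll enlarge to confirm and measure.

```bash
cat > h.py <<'E'
import numpy as np,cv2
from scipy.spatial.transform import Rotation as R
def pix2plane(s,uv,z):
    uv=np.atleast_2d(uv).astype(float);K=s["mtx"];T=s["cam_to_world"]
    d=np.c_[(uv[:,0]-K[0,2])/K[0,0],-(uv[:,1]-K[1,2])/K[1,1],-np.ones(len(uv))]@T[:3,:3].T
    return T[:3,3]+d*((z-T[2,3])/d[:,2])[:,None]
def proj(s,P):
    T=s["cam_to_world"];c=(np.atleast_2d(P)-T[:3,3])@T[:3,:3];K=s["mtx"]
    return np.c_[K[0,0]*c[:,0]/-c[:,2]+K[0,2],-K[1,1]*c[:,1]/-c[:,2]+K[1,2]]
def blobs(s,lo,hi,amin=15,box=None):
    h=cv2.cvtColor(s["img"],cv2.COLOR_RGB2HSV);m=cv2.inRange(h,lo,hi)
    if box: k=np.zeros_like(m);k[box[1]:box[3],box[0]:box[2]]=255;m&=k
    n,l,st,c=cv2.connectedComponentsWithStats(m);o=[]
    for i in range(1,n):
        if st[i,4]>=amin:
            pts=np.argwhere(l==i)[:,::-1].astype(np.float32);o.append((st[i,4],c[i],cv2.boxPoints(cv2.minAreaRect(pts))))
    return o
def delta(pos,rot):
    "scaled shift and turn from the present TCP pose to the target"
    from plant import r
    t=r.get_state();R0=R.from_quat(t["eef_rot"])
    return (R0.inv().apply(np.array(pos)-t["tool_pos"])/.15).round(3),((R0.inv()*rot).as_rotvec()/(np.pi/2)).round(3)
E
python3 - <<'E'
from h import *
s=dict(np.load("pics/top0.npz"));g=dict(np.load("pics/scene0.npz"))
def show(n,b,z):
    for a,c,bx in b: print(n,a,c.round(1),pix2plane(s,c,z)[0,:2].round(4),pix2plane(s,bx,z)[:,:2].round(3).tolist())
show("mat",blobs(s,(50,100,60),(80,255,255),200,(140,190,270,280)),.006)
show("patch",blobs(s,(125,80,60),(155,255,255),10,(140,200,270,280)),.036)
show("batten",blobs(s,(8,40,120),(28,200,255),60,(140,200,270,280)),.036)
show("blue",blobs(s,(100,150,60),(125,255,255),10,(240,160,330,230)),.085)
show("rack",blobs(s,(8,40,120),(28,200,255),100,(240,160,330,230)),.012)
show("tile",blobs(s,(0,0,170),(180,50,255),100,(365,205,425,265)),.008)
show("reader",blobs(s,(3,170,120),(16,255,255),20,(365,205,425,265)),.108)
I=lambda s,x0,y0,x1,y1,f:cv2.resize(s["img"][y0:y1,x0:x1],None,fx=f,fy=f,interpolation=cv2.INTER_CUBIC)
o=np.zeros((600,800,3),np.uint8)
o[:400]=I(s,150,170,350,270,4);o[400:600,:200]=I(s,370,213,420,263,4)
o[400:600,200:500]=I(g,225,190,325,290,3)[50:250];o[400:600,500:800]=I(g,310,240,435,330,2.4)[:200]
cv2.imwrite("pics/crop1.png",o[:,:,::-1])
E
```

```text
mat 1933 [204.8 235.6] [0.4668 0.2648] [[0.485, 0.411], [0.54, 0.133], [0.441, 0.113], [0.388, 0.388]]
patch 52 [192.5 242.6] [0.4449 0.2943] [[0.456, 0.305], [0.455, 0.284], [0.435, 0.284], [0.435, 0.305]]
batten 4371 [212.  235.3] [0.4657 0.2373] [[0.573, 0.453], [0.568, 0.069], [0.337, 0.071], [0.342, 0.445]]
batten 536 [222.1 235.3] [0.4654 0.2075] [[0.461, 0.289], [0.499, 0.137], [0.469, 0.129], [0.432, 0.281]]
batten 223 [178.  246.7] [0.4335 0.3368] [[0.442, 0.371], [0.457, 0.31], [0.426, 0.301], [0.412, 0.363]]
blue 92 [259.1 188.6] [0.5945 0.0948] [[0.565, 0.104], [0.623, 0.098], [0.621, 0.084], [0.563, 0.091]]
blue 83 [313.5 200.1] [ 0.5591 -0.0596] [[0.532, -0.048], [0.59, -0.06], [0.587, -0.071], [0.529, -0.06]]
rack 5339 [285. 193.] [0.5928 0.0209] [[0.697, 0.158], [0.694, -0.116], [0.481, -0.11], [0.485, 0.158]]
tile 629 [390.4 235.8] [ 0.4587 -0.2945] [[0.416, -0.245], [0.513, -0.266], [0.495, -0.362], [0.399, -0.341]]
reader 40 [392. 240.] [ 0.4423 -0.2708] [[0.43, -0.258], [0.466, -0.264], [0.463, -0.282], [0.427, -0.275]]
```

View pics/crop1.png

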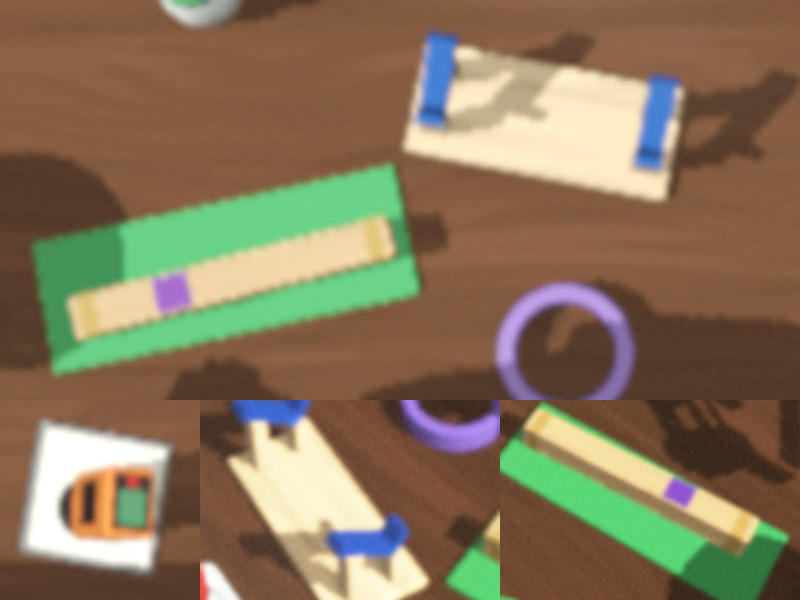

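The crop confirms it: the mat batten has its patch at crop (173,291) and bands at both ends. The reader stands on its tile, and both blue notches are clear. Next I compute the poses.

Run:
```python
from h import *
from scipy.optimize import least_squares
s=dict(np.load("pics/top0.npz"))
px=lambda x,y:np.array([150+x/4-.4,170+y/4-.4])
# batten top face
e=pix2plane(s,[px(72,320),px(390,235),px(173,291)],.036);print("ends",e.round(4).tolist())
d=e[0]-e[1];print("len",np.linalg.norm(d),"mid",(e[0]+e[1])[:2]/2,"dir",np.degrees(np.arctan2(d[1],d[0])), "mid from patch",e[2]-.045*d/np.linalg.norm(d))
c,sn=np.cos(np.radians(35)),np.sin(np.radians(35))
nf=lambda x,y,z:[x*c-z*sn,y,.075+x*sn+z*c]
M=np.array([nf(.037,.08,0),nf(.037,-.08,0),nf(-.019,.08,.016),nf(-.019,-.08,.016),[-.0425,.1,.006],[-.0425,-.1,.006]])
O=np.array([px(441,36),px(666,79),px(433,114),px(651,157),px(403,152),px(668,200)])
f=lambda p:(proj(s,M@np.array([[np.cos(p[2]),np.sin(p[2]),0],[-np.sin(p[2]),np.cos(p[2]),0],[0,0,1]])+[p[0],p[1],0])-O).ravel()
q=least_squares(f,[.56,.02,-.2]);print("rack",q.x.round(4),np.degrees(q.x[2]),q.fun.round(1))
# reader: top face centre & tile corners in crop (offset 0,400; origin 370,213)
t=lambda x,y:[370+x/4-.4,213+(y-400)/4-.4]
T=pix2plane(s,[t(42,420),t(173,447),t(155,573),t(20,548)],.006);print("tile",T.mean(0).round(4),T.round(3).tolist())
print("readertop",pix2plane(s,[t(134,503)],.119).round(4))
b=R.from_euler("xz",[180,0],degrees=True)
from h import delta
y=(e[0]+e[1])/2;a=np.arctan2(d[1],d[0])-np.pi/2   # batten yaw; tool y along batten x
xa=np.array([np.cos(a),np.sin(a),0]);z=np.array([0,0,-1]);rot=R.from_matrix(np.c_[np.cross(xa,z),xa,z])
print(delta([y[0],y[1],.2],rot))
```

```text
ends [[0.4255, 0.3671, 0.036], [0.4848, 0.134, 0.036], [0.4457, 0.2934, 0.036]]
len 0.24048753395514516 mid [0.45516483 0.25058255] dir 104.26946493695327 mid from patch [0.45683588 0.24979907 0.036     ]
rack [ 0.5744  0.0177 -0.1994] -11.42350584203566 [ 0.6  0.4 -0.  -0.1 -0.7  0.8 -0.2  0.3  0.9 -0.8 -0.6 -0.7]
tile [ 0.4557 -0.3058  0.006 ] [[0.514, -0.266, 0.006], [0.492, -0.365, 0.006], [0.398, -0.346, 0.006], [0.418, -0.246, 0.006]]
readertop [[ 0.4459 -0.2982  0.119 ]]
(array([-2.068, -1.384,  0.256]), array([-0.001,  0.001,  0.569]))
```

```bash
python3 -m pendant '[1,-0.3,-0.2,0,0,0,0, 1,-0.6,-0.4,0,0,0,0, 1,-0.85,-0.56,0,0,0,0, 1,-1,-0.67,0,0,0,0]'; python3 -m pendant '[1,-0.3,-0.2,0,0,0,0, 1,-0.6,-0.4,0,0,0,0, 1,-0.85,-0.56,0.1,0,0,0.07, 1,-1,-0.67,0.1,0,0,0.16, 1,-1,-0.67,0.1,0,0,0.25, 1,-1,-0.67,0.1,0,0,0.34, 1,-1,-0.67,0.1,0,0,0.43, 1,-1,-0.67,0.1,0,0,0.52, 1,-1,-0.67,0.1,0,0,0.57, 1,-1,-0.67,0.1,0,0,0.57]'
python3 - <<'E'
from h import *
from plant import r
s=r.snapshot("wrist");np.savez("pics/w1.npz",**s);cv2.imwrite("pics/w1.png",s["img"][:,:,::-1]);print(s["cam_to_world"].round(3).tolist())
E
```

```text
clock: 0.5
tool_pos: [0.3566, 0.4106, 0.2383]
eef_rot: [0.214, 0.977, -0.002, 0.001]
contact_force: [0.9, 0.3, -0.3]
opening: 0.999
finger_force: 0.0
clock: 1.5
tool_pos: [0.4486, 0.2614, 0.2235]
eef_rot: [0.614, 0.789, -0.0, 0.0]
contact_force: [0.3, 0.6, -0.1]
opening: 0.995
finger_force: 0.0
[[0.969, -0.236, -0.068, 0.43], [0.246, 0.931, 0.271, 0.332], [-0.0, -0.28, 0.96, 0.37], [0.0, 0.0, 0.0, 1.0]]
```

View pics/w1.png

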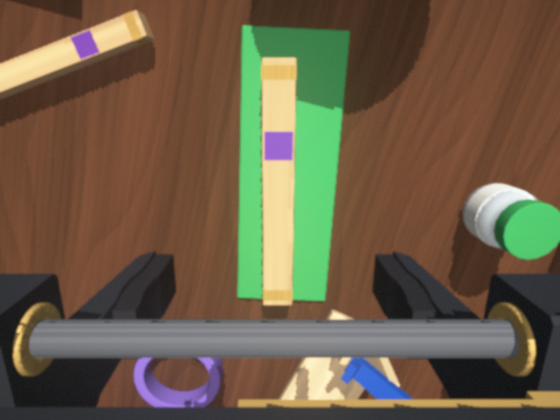

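The wrist view shows the mat batten well centred. The patch is at (278,146), the top-end middle at (279,59), and the bottom end is near (277,292). I'll refine the pose from this.

```bash
cat >> h.py <<'E'
def tool(zdir,ydir):
    z=np.array(zdir)/np.linalg.norm(zdir);y=np.array(ydir)-np.dot(ydir,z)*z;y/=np.linalg.norm(y)
    return R.from_matrix(np.c_[np.cross(y,z),y,z])
E
python3 - <<'E'
from h import *
s=dict(np.load("pics/w1.npz"))
p=blobs(s,(125,100,60),(150,255,255),100,(220,100,340,200))
P=pix2plane(s,p[0][1],.036)[0]
E_=pix2plane(s,[(279,58.5),(277,291)],.036);d=E_[0]-E_[1];L=np.linalg.norm(d);d/=L
print("patch",P,"ends",E_.round(4),"len",L,"yaw",np.degrees(np.arctan2(d[1],d[0])))
m=P-.045*d;print("mid by patch",m,"mid by ends",E_.mean(0))
m=(m+E_.mean(0))/2
rot=tool([0,0,-1],[d[1],-d[0],0])
for z in(.10,.011):print(delta([m[0],m[1],z],rot))
E
```

```text
patch [0.44322282 0.29756934 0.036     ] ends [[0.4253 0.3692 0.036 ]
 [0.4789 0.1534 0.036 ]] len 0.2223892471867522 yaw 103.93795313888272
mid by patch [0.45406202 0.25389427 0.036     ] mid by ends [0.45209708 0.26129643 0.036     ]
(array([-0.031,  0.023,  0.823]), array([-0.   ,  0.   ,  0.004]))
(array([-0.031,  0.023,  1.417]), array([-0.   ,  0.   ,  0.004]))
```

```bash
python3 -m pendant '[1,-0.06,0.02,0.3,0,0,0, 1,-0.06,0.02,0.6,0,0,0, 1,-0.064,0.023,0.82,0,0,0.004, 1,-0.064,0.023,0.9,0,0,0.004, 1,-0.064,0.023,0.9,0,0,0.004]'
python3 - <<'E'
from h import *
from plant import r
s=r.snapshot("wrist");p=blobs(s,(125,100,60),(150,255,255),100);print(len(p))
for b in p:print(b[0],b[1].round(1),pix2plane(s,b[1],.036))
d=np.array([np.cos(np.radians(104)),np.sin(np.radians(104)),0])
print(delta([.4544,.2528,.011],tool([0,0,-1],[d[1],-d[0],0])))
E
```

```text
clock: 2.05
tool_pos: [0.4537, 0.2525, 0.0875]
eef_rot: [0.616, 0.787, -0.001, -0.001]
contact_force: [-0.2, 0.7, -0.5]
opening: 1.0
finger_force: 0.0
1
2090 [275.5 154.3] [[0.44287604 0.29771002 0.036     ]]
(array([-0.001, -0.002,  0.519]), array([-0.   , -0.   , -0.001]))
```

```bash
python3 -m pendant '[1,0,0,0.25,0,0,0, 1,0,0,0.42,0,0,0, 1,0,0,0.5,0,0,0, 1,0,0,0.5,0,0,0, 0.2,0,0,0.5,0,0,0, 0.2,0,0,0.5,0,0,0, 0.2,0,0,0.5,0,0,0, 0.2,0,0,0.5,0,0,0, 0.2,0,0,0.5,0,0,0]' 25; python3 -m pendant '[0.2,0,0,0,0,0,0, 0.2,0,0,0,0,0,0, 0.2,0,0,-0.1,0,0,0, 0.2,0,0,-0.25,0,0,0, 0.2,0,0,-0.5,0,0,0, 0.2,0,0,-0.75,0,0,0, 0.2,0,0,-0.95,0,0,0, 0.2,0,0,-1,0,0,0, 0.2,0,0,-1,0,0,0]'
python3 - <<'E'
from h import *
from plant import r
s=r.snapshot("wrist");np.savez("pics/w2.npz",**s);cv2.imwrite("pics/w2.png",s["img"][:,:,::-1])
z=r.get_state()["tool_pos"][2]+.0235
p=blobs(s,(125,100,60),(150,255,255),100)
for b in p:print(b[0],b[1].round(1),pix2plane(s,b[1],z), R.from_quat(r.get_state()["eef_rot"]).inv().apply(pix2plane(s,b[1],z)-r.get_state()["tool_pos"]))
E
```

```text
clock: 3.0
tool_pos: [0.4548, 0.253, 0.0141]
eef_rot: [0.617, 0.787, 0.0, 0.0]
contact_force: [-0.2, -0.1, -0.2]
opening: 0.57
finger_force: 0.0
clock: 3.9
tool_pos: [0.4549, 0.2531, 0.1649]
eef_rot: [0.617, 0.787, 0.001, 0.0]
contact_force: [0.5, 0.4, -1.8]
opening: 0.337
finger_force: 25.0
666 [34.4 18.9] [[0.35888642 0.33058654 0.18713135]] [[ 0.0983783  -0.0738982  -0.02347849]]
4732 [273.2 179.2] [[0.44285976 0.29924281 0.18713135]] [[ 0.04786093  0.00014196 -0.02349872]]
121 [203.4 390.7] [[0.43601749 0.20485171 0.18713135]] [[-0.04215449 -0.02907653 -0.02349376]]
```

View pics/w2.png

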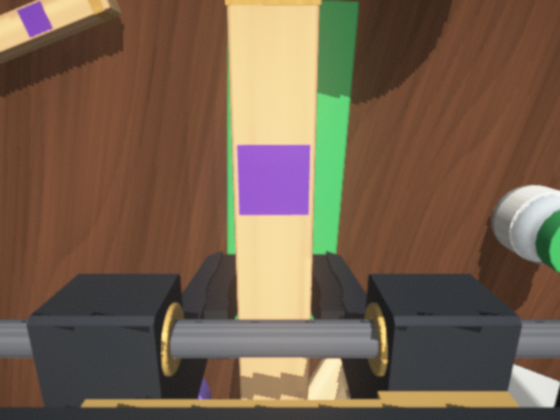

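The batten is held centrally, with the patch at (273,180) and aligned with the tool. Now the hover over the rack.

```bash
cat >> h.py <<'E'
def rackT(p=(.5744,.0177,-.1994)):
    "notches' frame: rotation, origin"
    return R.from_euler("z",p[2])*R.from_euler("y",-35,degrees=True),np.array([p[0],p[1],.075])
def hold(N,o,n,b=(.0028,0,.0075)):
    "TCP pose that puts the batten origin at n (notch frame)"
    y,z=N.apply([1,0,0]),N.apply([0,0,-1]);rt=tool(z,y)
    return o+N.apply(n)-rt.apply(b),rt
E
python3 - <<'E'
from h import *
N,o=rackT();print(N.apply([[1,0,0],[0,0,1]]).round(2))
p,rt=hold(N,o,[.003,0,.1]);print(p);print(delta(p,rt))
E
```

```text
[[ 0.8  -0.16  0.57]
 [-0.56  0.11  0.82]]
[0.51581641 0.02668229 0.16477957]
(array([-1.562,  0.039, -0.008]), array([-0.383, -0.086,  0.272]))
```

```bash
python3 -m pendant '[0.2,-0.12,0,-0.05,0,0,0, 0.2,-0.32,0,-0.1,0,0,0, 0.2,-0.52,0.02,-0.15,0,0,0, 0.2,-0.7,0.03,-0.2,0,0,0, 0.2,-0.78,0.04,-0.2,0,0,0, 0.2,-0.8,0.04,-0.2,0,0,0]'; python3 -m pendant '[0.2,-0.05,0,0,-0.03,-0.01,0.02, 0.2,-0.15,0,0.02,-0.09,-0.02,0.065, 0.2,-0.3,0,0.05,-0.15,-0.03,0.11, 0.2,-0.45,0,0.1,-0.21,-0.045,0.15, 0.2,-0.6,0,0.14,-0.27,-0.06,0.19, 0.2,-0.7,0,0.18,-0.33,-0.075,0.235, 0.2,-0.76,0,0.19,-0.37,-0.083,0.262, 0.2,-0.762,0,0.192,-0.383,-0.086,0.272, 0.2,-0.762,0,0.192,-0.383,-0.086,0.272]'
python3 - <<'E'
from h import *
from plant import r
N,o=rackT();p,rt=hold(N,o,[.003,0,.1]);print(delta(p,rt))
a=[]
for n in("wrist","top","scene"):
    s=r.snapshot(n);np.savez(f"pics/{n}3.npz",**s);a.append(s["img"])
a[1]=cv2.resize(a[1][140:245,220:360],(560,420),interpolation=cv2.INTER_CUBIC)
cv2.imwrite("pics/h3.png",cv2.resize(np.hstack(a[:2]),(800,300),interpolation=cv2.INTER_AREA)[:,:,::-1]);cv2.imwrite("pics/wr3.png",a[0][:,:,::-1])
E
```

```text
clock: 4.55
tool_pos: [0.4888, 0.1363, 0.1924]
eef_rot: [0.618, 0.786, -0.001, -0.001]
contact_force: [0.0, 1.1, -2.4]
opening: 0.338
finger_force: 25.0
clock: 5.45
tool_pos: [0.4872, 0.0324, 0.1624]
eef_rot: [0.711, 0.69, 0.047, 0.127]
contact_force: [-0.5, 0.6, -1.8]
opening: 0.336
finger_force: 25.0
(array([-0.032,  0.19 ,  0.035]), array([-0.224,  0.021,  0.12 ]))
```

View pics/h3.png

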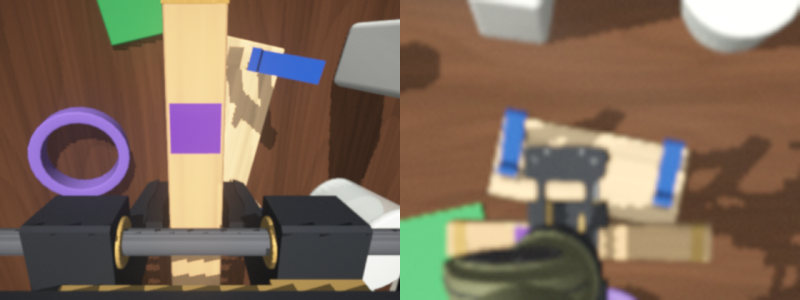

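The turn is only half done because the rows were too few. The rack's left notch is visible at the right of the wrist image. Finishing the turn.

```bash
python3 -m pendant '[0.2,-0.01,0.05,0.01,-0.05,0,0.03, 0.2,-0.02,0.1,0.02,-0.11,0.01,0.06, 0.2,-0.03,0.15,0.03,-0.17,0.02,0.09, 0.2,-0.032,0.19,0.035,-0.21,0.02,0.115, 0.2,-0.032,0.19,0.035,-0.224,0.021,0.12, 0.2,-0.032,0.19,0.035,-0.224,0.021,0.12, 0.2,-0.032,0.19,0.035,-0.224,0.021,0.12, 0.2,-0.032,0.19,0.035,-0.224,0.021,0.12]'
python3 - <<'E'
from h import *
from plant import r
N,o=rackT();p,rt=hold(N,o,[.003,0,.1]);print(delta(p,rt),r.get_state()["q"].round(2))
a=[]
for n in("wrist","top","scene"):
    s=r.snapshot(n);np.savez(f"pics/{n}3.npz",**s);a.append(s["img"])
c,z=a[1][140:245,220:360],a[2][165:300,200:340]
o=np.zeros((600,800,3),np.uint8)
o[:300,:400]=cv2.resize(a[0],(400,300),interpolation=cv2.INTER_AREA);o[:300,400:]=cv2.resize(c,(400,300),interpolation=cv2.INTER_CUBIC)
o[300:,:300]=cv2.resize(z,None,fx=300/140,fy=300/140,interpolation=cv2.INTER_CUBIC)[:300-0,:300] if 0 else cv2.resize(z,(300,300),interpolation=cv2.INTER_CUBIC)
o[300:,300:700]=cv2.resize(a[0][40:190,300:500],(400,300),interpolation=cv2.INTER_CUBIC)
cv2.imwrite("pics/h4.png",o[:,:,::-1])
E
```

```text
clock: 6.4
tool_pos: [0.5151, 0.0245, 0.1644]
eef_rot: [0.739, 0.604, 0.187, 0.233]
contact_force: [0.4, 0.3, -1.7]
opening: 0.338
finger_force: 25.0
(array([ 0.015,  0.003, -0.001]), array([-0.003,  0.003,  0.   ])) [ 0.13  0.78 -0.76  2.5   2.12  0.98 -2.65]
```

View pics/h4.png

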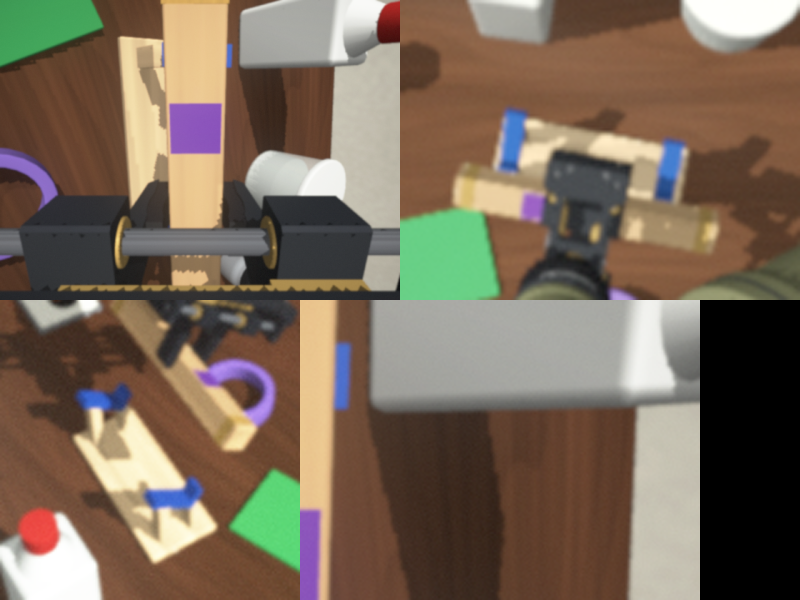

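Run:
```python
from h import *
N,o=rackT();s=dict(np.load("pics/wrist3.npz"))
M=np.array([[.037,.07,0],[.037,.09,0],[-.0165,.08,.016]]);print("pred",proj(s,o+N.apply(M)).round(1).tolist())
for b in blobs(s,(100,150,60),(125,255,255),8,(200,40,340,120)):print(b[0],b[1].round(1),b[2].round(1).tolist())
P=blobs(s,(125,100,60),(150,255,255),900)[0];print("patch",P[1])
# blue in top view and scene: predicted points vs picture
for n in("top","scene"):
    t=dict(np.load(f"pics/{n}0.npz"))
    for b in blobs(t,(100,150,40),(125,255,255),20,(240,165,330,225) if n=="top" else (225,190,310,275)):print(n,b[1].round(1),b[2].round(1).tolist())
    for y in(.08,-.08):print("  pred",proj(t,o+N.apply([[.037,y+.01,0],[.037,y-.01,0],[-.0165,y+.01,.016],[-.0165,y-.01,.016],[-.0165,y-.01,0]])).round(1).tolist())
```

```text
pred [[326.5, 99.6], [327.8, 67.8], [244.6, 82.6]]
107 [320.7  77.9] [[318.29998779296875, 92.0], [319.5, 62.900001525878906], [323.1000061035156, 63.0], [321.8999938964844, 92.0999984741211]]
patch [273.35800381 179.19158384]
top [259.1 188.6] [[255.8000030517578, 199.0], [258.0, 178.8000030517578], [262.8999938964844, 179.3000030517578], [260.6000061035156, 199.5]]
top [313.5 200.1] [[309.70001220703125, 209.8000030517578], [313.3999938964844, 189.5], [317.3999938964844, 190.3000030517578], [313.70001220703125, 210.5]]
  pred [[257.0, 178.3], [263.9, 179.6], [253.8, 197.5], [260.7, 198.7], [261.6, 196.3]]
  pred [[312.6, 188.6], [319.6, 189.9], [308.9, 207.7], [315.8, 209.0], [316.0, 206.5]]
scene [248.8 209.2] [[236.6999969482422, 207.0], [258.79998779296875, 203.60000610351562], [260.1000061035156, 212.1999969482422], [238.10000610351562, 215.6999969482422]]
scene [281.8 253.1] [[268.70001220703125, 252.10000610351562], [290.8999938964844, 245.39999389648438], [293.79998779296875, 255.0], [271.6000061035156, 261.6000061035156]]
  pred [[269.9, 255.6], [265.5, 249.4], [289.6, 250.0], [285.1, 244.1], [281.8, 249.0]]
  pred [[237.6, 210.2], [233.9, 205.1], [256.4, 206.6], [252.7, 201.7], [249.9, 206.4]]
```

```bash
sed -i 's/p=(.5744,.0177,-.1994)/p=(.573,.0202,-.1994)/' h.py
python3 - <<'E'
from h import *
N,o=rackT()
for z in(.05,.02,0):p,rt=hold(N,o,[.0032,0,z]);print(z,p.round(4),delta(p,rt))
E
```

```text
0.05 [0.5427 0.0235 0.1239] (array([ 0.031, -0.023,  0.327]), array([ 0.001,  0.003, -0.   ]))
0.02 [0.5596 0.0201 0.0994] (array([ 0.032, -0.023,  0.527]), array([ 0.001,  0.003, -0.   ]))
0 [0.5708 0.0178 0.083 ] (array([ 0.033, -0.023,  0.661]), array([ 0.001,  0.003, -0.   ]))
```

```bash
python3 -m pendant '[0.2,0.03,-0.02,0.08,0,0,0, 0.2,0.03,-0.023,0.2,0,0,0, 0.2,0.03,-0.023,0.33,0,0.002,0, 0.2,0.03,-0.023,0.45,0,0.003,0, 0.2,0.03,-0.023,0.52,0,0.003,0, 0.2,0.03,-0.023,0.53,0,0.003,0, 0.2,0.03,-0.023,0.53,0,0.003,0]'
python3 - <<'E'
from h import *
from plant import r
N,o=rackT();p,rt=hold(N,o,[.0032,0,0]);print(delta(p,rt),r.get_state()["q"].round(3))
E
```

```text
clock: 7.25
tool_pos: [0.5593, 0.0205, 0.0992]
eef_rot: [0.738, 0.604, 0.192, 0.233]
contact_force: [0.7, 0.2, -1.7]
opening: 0.336
finger_force: 25.0
(array([-0.003,  0.002,  0.134]), array([ 0.001, -0.001, -0.   ])) [ 0.159  0.965 -0.73   2.406  2.245  1.064 -2.624]
```

```bash
python3 -m pendant '[0.2,0,0,0.03,0,0,0, 0.2,0,0,0.06,0,0,0, 0.2,0,0,0.085,0,0,0, 0.2,0,0,0.105,0,0,0, 0.2,0,0,0.105,0,0,0]'; python3 -m pendant '[0.2,0,0,0.01,0,0,0, 0.2,0,0,0.02,0,0,0, 0.2,0,0,0.02,0,0,0]'
python3 - <<'E'
from h import *
from plant import r
N,o=rackT();p,rt=hold(N,o,[.0032,0,0]);print(delta(p,rt))
f=r.get_state()["contact_force"];print("f notch",N.inv().apply(f).round(2),r.get_state()["moment"].round(2))
for n in("top","scene"):
    s=r.snapshot(n);np.savez(f"pics/{n}5.npz",**s)
c,z=[dict(np.load(f"pics/{n}5.npz"))["img"] for n in("top","scene")]
o=np.hstack([cv2.resize(c[150:240,225:345],(400,300),interpolation=cv2.INTER_CUBIC),cv2.resize(z[185:275,220:340],(400,300),interpolation=cv2.INTER_CUBIC)])
cv2.imwrite("pics/h5.png",o[:,:,::-1])
E
```

```text
clock: 7.75
tool_pos: [0.5674, 0.019, 0.0876]
eef_rot: [0.737, 0.604, 0.193, 0.233]
contact_force: [-7.6, 0.1, 15.5]
opening: 0.337
finger_force: 25.0
clock: 8.05
tool_pos: [0.5681, 0.0191, 0.0865]
eef_rot: [0.736, 0.605, 0.193, 0.233]
contact_force: [-17.6, 0.1, 29.0]
opening: 0.338
finger_force: 25.0
(array([-0.005,  0.002,  0.03 ]), array([ 0.003, -0.003,  0.002]))
f notch [ 2.52 -3.35 33.69] [-0.58  0.14 -0.41]
```

View pics/h5.png

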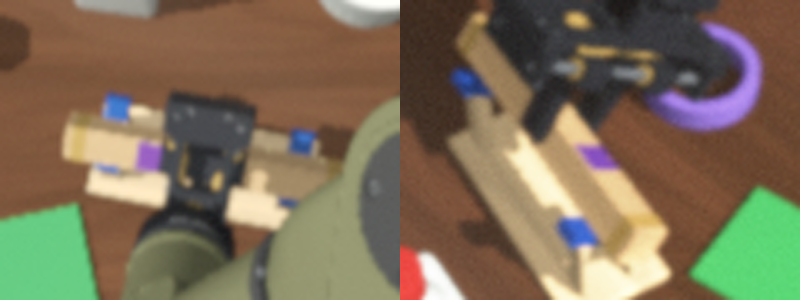

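The force is almost purely along the notch normal, with a small moment, so the batten is on both floors. The walls are 16 mm high and it sits about 4 mm off my estimate, so it isn't on a wall. I'll relieve the press, then open.

```bash
python3 -m pendant '[0.2,0,0,-0.02,0,0,0, 0.2,0,0,-0.03,0,0,0, 0.2,0,0,-0.03,0,0,0]'; python3 -m pendant '[0.38,0,0,0,0,0,0, 0.42,0,0,0,0,0,0, 0.5,0,0,0,0,0,0, 0.6,0,0,0,0,0,0, 0.7,0,0,0,0,0,0, 0.7,0,0,0,0,0,0]'
python3 - <<'E'
from h import *
from plant import r
N,o=rackT()
S=[r.snapshot(n) for n in("top","scene")]
for s,n in zip(S,("top","scene")):np.savez(f"pics/{n}6.npz",**s)
def ray(s,uv):
    a=pix2plane(s,uv,0)[0];c=s["cam_to_world"][:3,3];return c,(a-c)/np.linalg.norm(a-c)
def tri(u):
    A=b=0
    for s,x in zip(S,u):c,d=ray(s,x);Q=np.eye(3)-np.outer(d,d);A=A+Q;b=b+Q@c
    return np.linalg.solve(A,b)
u=[]
for s,bx in zip(S,((240,170,300,230),(250,200,330,270))):
    q=blobs(s,(125,80,40),(150,255,255),8,bx);print([(b[0],b[1].round(1)) for b in q]);u.append(max(q,key=lambda b:b[0])[1])
P=tri(u);print("patch",P.round(4),"notch",(N.inv().apply(P-o)*1000).round(1),"expect x~-1.5..9,y45,z30")
E
```

```text
clock: 8.45
tool_pos: [0.5675, 0.0188, 0.0872]
eef_rot: [0.738, 0.603, 0.192, 0.233]
contact_force: [0.3, -0.5, -2.7]
opening: 0.339
finger_force: 25.0
clock: 9.05
tool_pos: [0.5674, 0.0189, 0.0874]
eef_rot: [0.738, 0.603, 0.192, 0.233]
contact_force: [-0.1, -0.6, -0.1]
opening: 0.697
finger_force: 0.0
[(np.int32(53), array([270.2, 198.4]))]
[(np.int32(383), array([313.2, 214.3])), (np.int32(42), array([280.4, 231.6]))]
patch [0.5308 0.0905 0.1702] notch [  9.3  60.5 109.6] expect x~-1.5..9,y45,z30
```

```bash
python3 -m pendant '[0.8,0,0,-0.1,0,0,0, 0.8,0,0,-0.3,0,0,0, 0.9,0,0,-0.6,0,0,0, 1,0,0,-0.85,0,0,0, 1,0,0,-0.95,0,0,0, 1,0,0,-0.95,0,0,0]'
cat >> h.py <<'E'
def tri(S,u):
    A=b=0
    for s,x in zip(S,u):
        c=s["cam_to_world"][:3,3];d=pix2plane(s,x,0)[0]-c;d/=np.linalg.norm(d);Q=np.eye(3)-np.outer(d,d);A=A+Q;b=b+Q@c
    return np.linalg.solve(A,b)
E
python3 - <<'E'
from h import *
from plant import r
N,o=rackT()
S={n:r.snapshot(n) for n in("top","scene","wrist")}
for n in S:np.savez(f"pics/{n}7.npz",**S[n])
b=[max([q for q in blobs(S[n],(125,80,40),(150,255,255),8,bx)],key=lambda q:q[0])[1] for n,bx in(("top",(240,170,285,225)),("scene",(260,218,295,245)),("wrist",(200,100,340,330)))]
print(b);L=list(S.values())
for k in([0,1],[0,2],[1,2],[0,1,2]):
    P=tri([L[i] for i in k],[b[i] for i in k]);print(k,P.round(4),(N.inv().apply(P-o)*1000).round(1))
w=S["wrist"]["img"];c,z=S["top"]["img"],S["scene"]["img"]
im=np.zeros((600,800,3),np.uint8);im[:300,:400]=cv2.resize(c[150:240,225:345],(400,300),interpolation=cv2.INTER_CUBIC);im[:300,400:]=cv2.resize(z[185:275,220:340],(400,300),interpolation=cv2.INTER_CUBIC)
im[300:,:400]=cv2.resize(w,(400,300));im[300:,400:]=cv2.resize(w[20:200,180:420],(400,300))
cv2.imwrite("pics/h7.png",im[:,:,::-1])
E
```

```text
clock: 9.75
tool_pos: [0.4861, 0.0353, 0.2064]
eef_rot: [0.737, 0.604, 0.194, 0.234]
contact_force: [-0.6, -0.6, 0.2]
opening: 1.003
finger_force: 0.0
[array([270.        , 198.85964912]), array([280.35714286, 231.64285714]), array([266.42819843, 141.43690165])]
[0, 1] [0.5608 0.0652 0.0986] [-3.6 41.7 31.3]
[0, 2] [0.5635 0.0648 0.0955] [-3.1 41.9 27.2]
[1, 2] [0.5606 0.0679 0.101 ] [-2.8 44.3 33.7]
[0, 1, 2] [0.5612 0.066  0.0996] [-2.8 42.6 32. ]
```

View pics/h7.png

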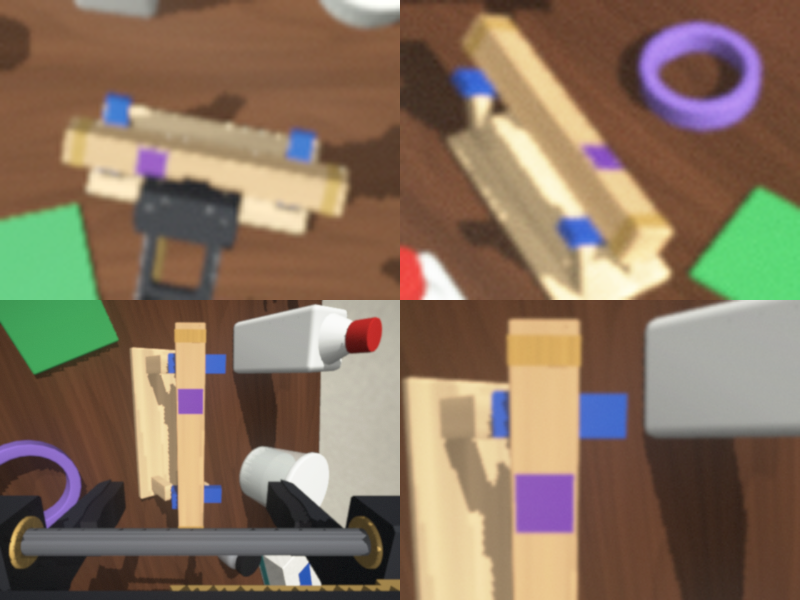

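The batten lies home. In the top-left crop the patch is at (150,163), and the wrist view shows the batten between the walls with even floor behind it. The triangulated patch in the notches' frame is about (-3, 43, 32) mm. On to the reader.

Run:
```python
from h import *
a=np.radians(77.5);print(delta([.47,-.1,.28],tool([0,0,-1],[np.cos(a),np.sin(a),0])))
```

```text
(array([-0.901,  0.349, -0.38 ]), array([ 0.309,  0.301, -0.955]))
```

```bash
python3 -m pendant '[1,-0.15,0.1,-0.2,0.03,0.03,-0.08, 1,-0.3,0.2,-0.38,0.06,0.06,-0.17, 1,-0.5,0.3,-0.38,0.09,0.08,-0.26, 1,-0.7,0.35,-0.38,0.11,0.11,-0.35, 1,-0.9,0.35,-0.38,0.14,0.14,-0.43, 1,-0.9,0.35,-0.38,0.17,0.16,-0.52, 1,-0.9,0.35,-0.38,0.2,0.19,-0.61, 1,-0.9,0.35,-0.38,0.22,0.22,-0.7, 1,-0.9,0.35,-0.38,0.25,0.24,-0.78, 1,-0.9,0.35,-0.38,0.28,0.27,-0.87, 1,-0.9,0.35,-0.38,0.309,0.301,-0.955, 1,-0.9,0.35,-0.38,0.309,0.301,-0.955]'
python3 - <<'E'
from h import *
from plant import r
a=np.radians(77.5);print(delta([.53,-.32,.26],tool([0,0,-1],[np.cos(a),np.sin(a),0])),r.get_state()["q"].round(2))
E
```

```text
clock: 11.1
tool_pos: [0.4694, -0.1009, 0.2795]
eef_rot: [0.415, 0.902, 0.058, 0.103]
contact_force: [0.9, -0.4, -0.2]
opening: 0.997
finger_force: 0.0
(array([-1.35 , -0.674,  0.191]), array([ 0.09 ,  0.124, -0.409])) [ 0.84  0.52 -1.04  2.11  0.79  0.64  0.01]
```

```bash
python3 -m pendant '[1,-0.1,-0.1,0,0.02,0.02,-0.08, 1,-0.3,-0.15,0.05,0.03,0.05,-0.16, 1,-0.5,-0.25,0.1,0.05,0.07,-0.24, 1,-0.7,-0.35,0.15,0.07,0.1,-0.32, 1,-0.9,-0.45,0.19,0.09,0.124,-0.4, 1,-0.98,-0.6,0.19,0.09,0.124,-0.409, 1,-0.98,-0.674,0.19,0.09,0.124,-0.409, 1,-0.98,-0.674,0.19,0.09,0.124,-0.409, 1,-0.98,-0.674,0.19,0.09,0.124,-0.409]'
python3 - <<'E'
from h import *
from plant import r
a=np.radians(77.5);print(delta([.53,-.32,.26],tool([0,0,-1],[np.cos(a),np.sin(a),0])),r.get_state()["q"].round(2))
E
```

```text
clock: 12.0
tool_pos: [0.4944, -0.2756, 0.2535]
eef_rot: [0.11, 0.994, 0.0, 0.002]
contact_force: [0.1, -0.1, -0.2]
opening: 0.997
finger_force: 0.0
(array([-0.296, -0.237, -0.043]), array([ 0.001,  0.002, -0.001])) [ 1.04  0.83 -1.17  1.71  0.82  1.18  0.99]
```

```bash
python3 -m pendant '[1,-0.15,-0.12,-0.02,0,0,0, 1,-0.29,-0.23,-0.04,0,0,0, 1,-0.3,-0.24,-0.04,0,0,0, 1,-0.3,-0.24,-0.04,0,0,0]'
python3 - <<'E'
from h import *
from plant import r
s=r.snapshot("wrist");np.savez("pics/w8.npz",**s);cv2.imwrite("pics/w8.png",s["img"][:,:,::-1])
E
```

```text
clock: 12.4
tool_pos: [0.5313, -0.3203, 0.2601]
eef_rot: [0.11, 0.994, 0.0, 0.002]
contact_force: [-0.2, 0.6, -0.3]
opening: 0.995
finger_force: 0.0
```

View pics/w8.png

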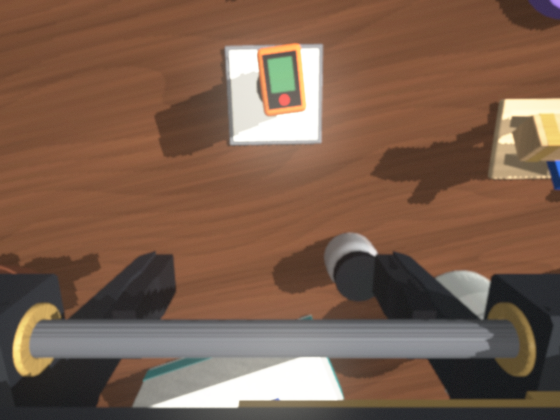

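The reader stands on its tile near (280,80): top corners (259,48), (299,45), (304,110), (265,115); frame corners (226,46), (322,45), (321,143), (231,143). I'll compute its pose from these.

Run:
```python
from h import *
from plant import r
s=dict(np.load("pics/w8.npz"))
T=pix2plane(s,[(226,46),(322.5,45),(321,143.5),(231,143.5)],.008);print("tile",T.mean(0).round(4),np.linalg.norm(np.diff(T,axis=0),axis=1))
o=blobs(s,(3,150,100),(18,255,255),200,(220,20,330,150));print(o[0][0],o[0][2].tolist())
C=pix2plane(s,[(259,48),(299,45),(304,110),(265,115)],.116);c=C.mean(0);d=(C[0]+C[1]-C[2]-C[3])/2;e=(C[1]+C[2]-C[0]-C[3])/2
print("reader",c.round(4),"lens",np.linalg.norm(d),np.linalg.norm(e),"yaw x",np.degrees(np.arctan2(d[1],d[0])),"y",np.degrees(np.arctan2(e[1],e[0])))
C=pix2plane(s,o[0][2],.116);print("reader rect",C.mean(0).round(4),C.round(4).tolist())
```

```text
tile [ 0.4543 -0.3008  0.008 ] [0.09775392 0.09874073 0.0981036 ]
311 [[257.07318115234375, 46.658531188964844], [297.792724609375, 42.13414764404297], [303.4024658203125, 92.62195587158203], [262.68292236328125, 97.1463394165039]]
reader [ 0.4456 -0.2941  0.116 ] lens 0.047328959467155665 0.030019875704466462 yaw x 172.83129088933785 y 82.97637558363859
reader rect [ 0.4383 -0.2937  0.116 ] [[0.4187, -0.307, 0.116], [0.4223, -0.277, 0.116], [0.4579, -0.2799, 0.116], [0.4544, -0.311, 0.116]]
```

Run:
```python
from h import *
a=np.radians(83)
for z in(.2,.061):print(delta([.4457,-.2955,z],tool([0,0,-1],[np.cos(a),np.sin(a),0])))
```

```text
(array([0.591, 0.035, 0.398]), array([ 0.   ,  0.003, -0.062]))
(array([0.595, 0.034, 1.325]), array([ 0.   ,  0.003, -0.062]))
```

```bash
python3 -m pendant '[1,0.15,0.01,0.05,0,0,-0.02, 1,0.35,0.02,0.15,0,0.003,-0.06, 1,0.55,0.035,0.28,0,0.003,-0.062, 1,0.591,0.035,0.38,0,0.003,-0.062, 1,0.591,0.035,0.4,0,0.003,-0.062, 1,0.591,0.035,0.4,0,0.003,-0.062]'
python3 - <<'E'
from h import *
from plant import r
a=np.radians(83);s=r.snapshot("wrist");np.savez("pics/w9.npz",**s)
print(delta([.4457,-.2955,.061],tool([0,0,-1],[np.cos(a),np.sin(a),0])),r.get_state()["q"].round(2))
for n,l,h in(("orange",(3,150,90),(18,255,255)),("red",(170,150,90),(180,255,255)),("green",(45,50,50),(85,255,255)),("white",(0,0,150),(180,40,255))):
    for b in blobs(s,l,h,150):print(n,b[0],b[1].round(1),b[2].round(0).tolist())
C=np.array([[sx*.025,sy*.017,0] for sx,sy in((-1,-1),(-1,1),(1,1),(1,-1))])
print(proj(s,R.from_euler("z",-7,degrees=True).apply(C)+[.4457,-.2955,.116]).round(0).tolist())
E
```

```text
clock: 13.05
tool_pos: [0.4459, -0.2965, 0.1997]
eef_rot: [0.061, 0.998, 0.0, -0.0]
contact_force: [0.6, -0.1, -0.6]
opening: 1.001
finger_force: 0.0
(array([0.009, 0.006, 0.928]), array([ 0.   ,  0.001, -0.   ])) [ 1.12  0.87 -1.16  1.85  0.92  1.08  1.04]
orange 522 [268.7 233.3] [[252.0, 182.0], [300.0, 181.0], [301.0, 249.0], [253.0, 250.0]]
green 1021 [275.7 211.5] [[261.0, 194.0], [289.0, 193.0], [291.0, 229.0], [262.0, 230.0]]
white 1854 [275.9  24.3] [[257.0, 0.0], [294.0, 0.0], [294.0, 50.0], [257.0, 50.0]]
white 225 [277.1  70.3] [[259.0, 67.0], [294.0, 67.0], [294.0, 73.0], [259.0, 73.0]]
white 6349 [266.5 180.1] [[212.0, 236.0], [220.0, 135.0], [326.0, 143.0], [319.0, 244.0]]
white 684 [537.3 230.9] [[512.0, 237.0], [515.0, 218.0], [562.0, 226.0], [559.0, 245.0]]
white 195 [521.7 259. ] [[506.0, 263.0], [506.0, 254.0], [540.0, 254.0], [540.0, 263.0]]
white 1851 [345.9 343.1] [[188.0, 338.0], [475.0, 338.0], [475.0, 349.0], [188.0, 349.0]]
white 400 [350.3 363.5] [[327.0, 362.0], [334.0, 345.0], [372.0, 362.0], [365.0, 379.0]]
[[248.0, 180.0], [300.0, 180.0], [299.0, 252.0], [249.0, 252.0]]
```

The predicted and observed outlines agree. Descend and grip.

```bash
python3 -m pendant '[1,0.009,0.01,0.25,0,0,0, 1,0.009,0.01,0.5,0,0,0, 1,0.009,0.01,0.7,0,0,0, 1,0.009,0.01,0.85,0,0,0, 1,0.009,0.01,0.925,0,0,0, 1,0.009,0.01,0.925,0,0,0, 1,0.009,0.01,0.925,0,0,0]'; python3 -m pendant '[0.6,0,0,0,0,0,0, 0.5,0,0,0,0,0,0, 0.4,0,0,0,0,0,0, 0.25,0,0,0,0,0,0, 0.25,0,0,0,0,0,0, 0.25,0,0,0,0,0,0, 0.25,0,0,0,0,0,0, 0.25,0,0,0,0,0,0]' 35
python3 - <<'E'
from plant import r
print(r.get_state())
E
```

```text
clock: 13.8
tool_pos: [0.4458, -0.2955, 0.0618]
eef_rot: [0.062, 0.998, -0.0, 0.001]
contact_force: [1.4, -0.0, 0.5]
opening: 1.0
finger_force: 0.0
clock: 14.6
tool_pos: [0.4446, -0.2954, 0.0606]
eef_rot: [0.062, 0.998, 0.0, -0.0]
contact_force: [-0.4, 0.9, -0.7]
opening: 0.383
finger_force: 34.7
{'clock': 14.6, 'q': array([ 1.04124914,  1.06093293, -0.98794015,  1.94386053,  1.20416883,
        0.89546377,  0.83060257]), 'qd': array([-9.74841371e-04,  9.07193037e-04, -5.31129098e-04, -4.94664814e-06,
        1.03569354e-03,  5.49689501e-04, -2.32034752e-04]), 'joint_torque': array([ 1.83025603e-01, -5.08544576e+01, -1.23711410e+01, -5.57261422e+00,
        1.67896051e-02,  1.30978762e-01,  4.69472972e-03]), 'tool_pos': array([ 0.444553  , -0.29539807,  0.06062584]), 'eef_rot': array([ 6.18460982e-02,  9.98085677e-01,  1.18333440e-04, -1.66063904e-04]), 'contact_force': array([-0.39009475,  0.90630821, -0.72171867]), 'moment': array([ 0.07350102, -0.04954269,  0.02156903]), 'finger_force': 34.69070638529956, 'opening': 0.3834995667120595}
```

```bash
python3 -m pendant '[0.25,0,0,-0.03,0,0,0, 0.25,0,0,-0.1,0,0,0, 0.25,0,0,-0.25,0,0,0, 0.25,0,0,-0.45,0,0,0, 0.25,0,0,-0.7,0,0,0, 0.25,0,0,-0.9,0,0,0, 0.25,0,0,-1,0,0,0, 0.25,0,0,-1,0,0,0]'
cat >> h.py <<'E'
def read(h,P=(.5612,.066,.0996)):
    N,o=rackT();n=N.apply([0,0,1]);return np.array(P)+(h+.053)*n,tool(-n,N.apply([0,1,0]))
E
python3 - <<'E'
from h import *
from plant import r
p,rt=read(.11);print(p,delta(p,rt));print(delta([.44,-.1,.25],rt))
E
```

```text
clock: 15.4
tool_pos: [0.4455, -0.2957, 0.2126]
eef_rot: [0.062, 0.998, -0.001, 0.002]
contact_force: [0.4, -0.1, -2.9]
opening: 0.382
finger_force: 34.7
[0.46955955 0.0845192  0.23312178] (array([ 0.154,  2.535, -0.141]), array([ 0.014, -0.387,  0.047]))
(array([ 0.197,  1.29 , -0.252]), array([ 0.014, -0.387,  0.047]))
```

```bash
python3 -m pendant '[0.25,0.02,0.06,-0.05,0,0,0, 0.25,0.04,0.2,-0.1,0,0,0, 0.25,0.06,0.4,-0.15,0,-0.03,0, 0.25,0.08,0.6,-0.2,0.003,-0.08,0.01, 0.25,0.1,0.8,-0.2,0.005,-0.13,0.02, 0.25,0.1,0.94,-0.2,0.007,-0.17,0.025, 0.25,0.1,1,-0.2,0.007,-0.19,0.025, 0.25,0.1,1,-0.2,0.007,-0.19,0.025]'
python3 - <<'E'
from h import *
from plant import r
p,rt=read(.11);print(delta(p,rt),r.get_state()["q"].round(2))
E
```

```text
clock: 16.2
tool_pos: [0.4459, -0.1429, 0.2397]
eef_rot: [0.078, 0.986, -0.015, 0.146]
contact_force: [-0.2, -0.2, -2.1]
opening: 0.384
finger_force: 34.7
(array([0.091, 1.522, 0.009]), array([ 0.008, -0.201,  0.025])) [ 0.94  0.61 -1.13  2.26  1.22  0.65  0.35]
```

```bash
python3 -m pendant '[0.25,0.02,0.06,0,0,-0.02,0, 0.25,0.04,0.2,0,0,-0.06,0.01, 0.25,0.06,0.4,0,0.003,-0.1,0.015, 0.25,0.08,0.6,0,0.005,-0.14,0.02, 0.25,0.09,0.8,0,0.008,-0.18,0.025, 0.25,0.09,0.94,0,0.008,-0.2,0.025, 0.25,0.09,1,0,0.008,-0.2,0.025, 0.25,0.09,1,0,0.008,-0.2,0.025]'
python3 - <<'E'
from h import *
from plant import r
p,rt=read(.11);print(delta(p,rt),r.get_state()["q"].round(2))
E
```

```text
clock: 17.0
tool_pos: [0.4634, 0.0071, 0.2355]
eef_rot: [0.097, 0.95, -0.031, 0.295]
contact_force: [-0.8, 0.9, -2.9]
opening: 0.388
finger_force: 34.7
(array([ 0.062,  0.514, -0.023]), array([-0.002, -0.005, -0.003])) [ 0.47  0.81 -1.47  2.56  1.68  1.29 -0.79]
```

```bash
python3 -m pendant '[0.25,0.01,0.08,0.03,0,0,0, 0.25,0.03,0.2,0.08,0,0,0, 0.25,0.05,0.35,0.13,0,-0.005,0, 0.25,0.06,0.46,0.18,-0.002,-0.005,-0.003, 0.25,0.06,0.514,0.2,-0.002,-0.005,-0.003, 0.25,0.06,0.514,0.2,-0.002,-0.005,-0.003]'
python3 - <<'E'
from h import *
from plant import r
p,rt=read(.04);print(delta(p,rt),r.get_state()["q"].round(3))
N,o=rackT()
S={n:r.snapshot(n) for n in("top","scene","wrist")}
for n in S:np.savez(f"pics/{n}10.npz",**S[n])
for n,bx in(("top",(230,170,300,225)),("scene",(255,215,300,250)),("wrist",(150,0,400,420))):
    print(n,[(int(b[0]),b[1].round(1).tolist()) for b in blobs(S[n],(125,80,40),(150,255,255),8,bx)])
E
```

```text
clock: 17.6
tool_pos: [0.4891, 0.0795, 0.2079]
eef_rot: [0.095, 0.948, -0.03, 0.301]
contact_force: [-0.0, 0.2, -2.6]
opening: 0.388
finger_force: 34.7
(array([0.015, 0.007, 0.252]), array([-0.   ,  0.003, -0.   ])) [ 0.231  0.907 -1.382  2.483  1.705  1.406 -0.894]
top [(51, [270.0, 198.4])]
scene [(22, [297.3, 216.7]), (42, [280.2, 231.6])]
wrist [(664, [167.6, 7.8]), (612, [277.7, 189.5])]
```

```bash
python3 -m pendant '[0.25,0.005,0.003,0.04,0,0,0, 0.25,0.01,0.005,0.1,0,0.003,0, 0.25,0.015,0.007,0.16,0,0.003,0, 0.25,0.015,0.007,0.21,0,0.003,0, 0.25,0.015,0.007,0.235,0,0.003,0, 0.25,0.015,0.007,0.242,0,0.003,0, 0.25,0.015,0.007,0.242,0,0.003,0]'
python3 - <<'E'
from h import *
from plant import r
p,rt=read(.04);print(delta(p,rt),r.get_state()["q"].round(3))
S={n:r.snapshot(n) for n in("top","scene","wrist")}
for n in S:np.savez(f"pics/{n}11.npz",**S[n])
t=r.get_state();Q=R.from_quat(t["eef_rot"]);C=lambda v:t["tool_pos"]+Q.apply(v)
for n,bx in(("top",(230,150,300,225)),("scene",(225,160,340,260)),("wrist",(150,100,400,420))):
    print(n,"patch",[(int(b[0]),b[1].round(1).tolist()) for b in blobs(S[n],(125,80,40),(150,255,255),8,bx)],"orange",[(int(b[0]),b[1].round(1).tolist(),b[2].round(0).tolist()) for b in blobs(S[n],(3,170,60),(14,255,255),30,bx)])
    print("  pred patch",proj(S[n],[.5612,.066,.0996]).round(1),"foot",proj(S[n],C([0,0,.053])).round(1),"body corners",proj(S[n],C([[sx*.025,sy*.017,.053-h] for h in(.018,.108) for sx,sy in((-1,-1),(-1,1),(1,1),(1,-1))])).round(0).tolist())
E
```

```text
clock: 18.45
tool_pos: [0.508, 0.0766, 0.1772]
eef_rot: [0.095, 0.949, -0.03, 0.3]
contact_force: [-0.3, -0.4, -2.9]
opening: 0.389
finger_force: 34.7
(array([0.   , 0.001, 0.011]), array([-0.   ,  0.001, -0.   ])) [ 0.232  0.99  -1.33   2.462  1.793  1.433 -0.884]
top patch [(32, [270.2, 197.2])] orange [(254, [265.2, 210.1], [[255.0, 218.0], [261.0, 198.0], [275.0, 202.0], [268.0, 222.0]])]
  pred patch [[269.1 199.2]] foot [[266.9 205.9]] body corners [[273.0, 202.0], [261.0, 200.0], [259.0, 216.0], [271.0, 218.0], [269.0, 218.0], [255.0, 216.0], [253.0, 233.0], [266.0, 236.0]]
scene patch [(337, [317.0, 212.9]), (42, [280.2, 231.6])] orange [(645, [298.6, 196.3], [[280.0, 209.0], [302.0, 175.0], [323.0, 189.0], [300.0, 223.0]])]
  pred patch [[279.5 231.6]] foot [[288.2 218.1]] body corners [[281.0, 207.0], [289.0, 217.0], [303.0, 218.0], [295.0, 208.0], [301.0, 175.0], [310.0, 185.0], [324.0, 187.0], [315.0, 178.0]]
wrist patch [(194, [273.2, 196.8])] orange [(8885, [272.2, 261.7], [[214.0, 205.0], [328.0, 204.0], [329.0, 318.0], [215.0, 319.0]]), (300, [226.4, 378.3], [[221.0, 358.0], [229.0, 358.0], [232.0, 398.0], [224.0, 398.0]]), (462, [324.3, 381.5], [[317.0, 399.0], [317.0, 359.0], [356.0, 359.0], [356.0, 399.0]]), (66, [274.8, 396.3], [[266.0, 398.0], [266.0, 394.0], [284.0, 394.0], [284.0, 398.0]])]
  pred patch [[272.6 211.3]] foot [[272.3 232.5]] body corners [[242.0, 286.0], [303.0, 286.0], [305.0, 199.0], [239.0, 199.0], [218.0, 422.0], [324.0, 422.0], [331.0, 280.0], [210.0, 280.0]]
```

All three views agree to a few mm. Hold the reading.

```bash
python3 -m pendant '[0.25,0.01,0,0,0,0,0, 0.25,0.01,0,0,0,0,0, 0.25,0.01,0,0,0,0,0, 0.25,0.01,0,0,0,0,0, 0.25,0.01,0,0,0,0,0, 0.25,0.01,0,0,0,0,0, 0.25,0.01,0,0,0,0,0, 0.25,0.01,0,0,0,0,0, 0.25,0.01,0,0,0,0,0, 0.25,0.01,0,0,0,0,0, 0.25,0.01,0,0,0,0,0, 0.25,0.01,0,0,0,0,0]'; python3 -m pendant '[0.25,0,0,0,0,0,0, 0.25,0,0,0,0,0,0, 0.25,0,0,0,0,0,0, 0.25,0,0,0,0,0,0, 0.25,0,0,0,0,0,0, 0.25,0,0,0,0,0,0, 0.25,0,0,0,0,0,0, 0.25,0,0,0,0,0,0, 0.25,0,0,0,0,0,0, 0.25,0,0,0,0,0,0, 0.25,0,0,0,0,0,0, 0.25,0,0,0,0,0,0]'
python3 -m pendant '[0.25,0,0,-0.05,0,0,0, 0.25,0,0,-0.15,0,0,0, 0.25,0,-0.05,-0.3,0,0,0, 0.25,0,-0.2,-0.4,0,0,0, 0.25,0,-0.4,-0.43,0,0,0, 0.25,0,-0.6,-0.43,0,0,0, 0.25,0,-0.8,-0.43,0,0,0, 0.25,0,-0.95,-0.43,0,0,0, 0.25,0,-1,-0.43,0,0,0, 0.25,0,-1,-0.43,0,0,0]'
python3 - <<'E'
from h import *
from plant import r
a=np.radians(80);print(delta([.4555,-.303,.2],tool([0,0,-1],[np.cos(a),np.sin(a),0])),r.get_state()["q"].round(3))
E
```

```text
clock: 19.8
tool_pos: [0.5068, 0.0768, 0.1765]
eef_rot: [0.095, 0.949, -0.03, 0.3]
contact_force: [1.0, 0.1, -2.8]
opening: 0.386
finger_force: 34.7
clock: 21.0
tool_pos: [0.5068, 0.0768, 0.1765]
eef_rot: [0.095, 0.949, -0.03, 0.3]
contact_force: [0.6, -0.6, -3.0]
opening: 0.381
finger_force: 34.7
clock: 22.0
tool_pos: [0.4586, -0.0659, 0.2402]
eef_rot: [0.097, 0.951, -0.031, 0.291]
contact_force: [0.1, 0.7, -2.0]
opening: 0.384
finger_force: 34.7
(array([-0.096, -1.552,  0.392]), array([-0.007,  0.378, -0.017])) [ 0.738  0.782 -1.473  2.56   1.765  1.146 -0.599]
```

```bash
python3 -m pendant '[0.25,-0.01,-0.06,0.01,0,0.02,0, 0.25,-0.02,-0.2,0.03,0,0.06,0, 0.25,-0.03,-0.4,0.06,0,0.12,0, 0.25,-0.05,-0.6,0.1,0,0.18,0, 0.25,-0.05,-0.8,0.13,-0.003,0.24,-0.01, 0.25,-0.06,-0.94,0.15,-0.005,0.3,-0.015, 0.25,-0.06,-1,0.15,-0.007,0.36,-0.017, 0.25,-0.06,-1,0.15,-0.007,0.378,-0.017, 0.25,-0.06,-1,0.15,-0.007,0.378,-0.017]'
python3 - <<'E'
from h import *
from plant import r
a=np.radians(80);print(delta([.455,-.303,.15],tool([0,0,-1],[np.cos(a),np.sin(a),0])),r.get_state()["q"].round(3))
E
```

```text
clock: 22.9
tool_pos: [0.4506, -0.2144, 0.2265]
eef_rot: [0.086, 0.996, 0.001, 0.0]
contact_force: [-0.4, 0.4, -2.9]
opening: 0.379
finger_force: 34.7
(array([-0.129, -0.578,  0.509]), array([0.002, 0.   , 0.002])) [ 1.064  0.876 -1.334  1.925  0.945  1.167  0.756]
```

```bash
python3 -m pendant '[0.25,-0.02,-0.08,0.03,0,0,0, 0.25,-0.06,-0.22,0.1,0,0,0, 0.25,-0.1,-0.4,0.2,0,0,0, 0.25,-0.129,-0.52,0.35,0.002,0,0.002, 0.25,-0.129,-0.578,0.46,0.002,0,0.002, 0.25,-0.129,-0.578,0.51,0.002,0,0.002, 0.25,-0.129,-0.578,0.51,0.002,0,0.002, 0.25,-0.129,-0.578,0.51,0.002,0,0.002]'
python3 - <<'E'
from h import *
from plant import r
a=np.radians(80);print(delta([.455,-.303,.061],tool([0,0,-1],[np.cos(a),np.sin(a),0])),r.get_state()["q"].round(3))
s=r.snapshot("wrist");np.savez("pics/w12.npz",**s)
h=cv2.cvtColor(s["img"],cv2.COLOR_RGB2HSV)
for b in blobs(s,(0,0,140),(180,45,255),300,(100,60,460,330)):print(b[0],b[1].round(0),b[2].round(0).tolist())
Q=R.from_euler("z",-12,degrees=True);print(proj(s,Q.apply([[-.045,-.045,.008],[-.045,.045,.008],[.045,.045,.008],[.045,-.045,.008]])+[.455,-.303,0]).round(0).tolist())
E
```

```text
clock: 23.7
tool_pos: [0.4537, -0.3029, 0.1509]
eef_rot: [0.086, 0.996, -0.001, 0.001]
contact_force: [0.5, 0.4, -1.9]
opening: 0.382
finger_force: 34.7
(array([-0.008,  0.002,  0.599]), array([-0.001,  0.001,  0.001])) [ 1.138  1.02  -1.241  1.864  1.091  1.142  0.872]
10532 [275. 178.] [[211.0, 249.0], [214.0, 131.0], [339.0, 135.0], [336.0, 252.0]]
[[218.0, 140.0], [332.0, 144.0], [324.0, 250.0], [219.0, 246.0]]
```

```bash
python3 -m pendant '[0.25,0.005,0,0.08,0,0,0, 0.25,0.005,0,0.2,0,0,0, 0.25,0.005,0,0.34,0,0,0, 0.25,0.005,0,0.46,0,0,0, 0.25,0.005,0,0.54,0,0,0, 0.25,0.005,0,0.56,0,0,0, 0.25,0.005,0,0.56,0,0,0]'; python3 -m pendant '[0.25,0,0,0.01,0,0,0, 0.25,0,0,0.02,0,0,0, 0.25,0,0,0.03,0,0,0, 0.25,0,0,0.03,0,0,0, 0.25,0,0,0.03,0,0,0]'
```

```text
clock: 24.45
tool_pos: [0.4524, -0.3041, 0.0659]
eef_rot: [0.087, 0.996, -0.001, -0.0]
contact_force: [0.7, 0.4, -2.6]
opening: 0.38
finger_force: 34.7
clock: 24.95
tool_pos: [0.4523, -0.3045, 0.0616]
eef_rot: [0.088, 0.996, -0.001, 0.0]
contact_force: [-0.4, 0.3, -2.2]
opening: 0.382
finger_force: 34.7
```

```bash
python3 -m pendant '[0.25,0,0,0.006,0,0,0, 0.25,0,0,0.006,0,0,0, 0.25,0,0,0.006,0,0,0]'; python3 -m pendant '[0.25,0,0,0.004,0,0,0, 0.25,0,0,0.004,0,0,0, 0.25,0,0,0.004,0,0,0]'
```

```text
clock: 25.25
tool_pos: [0.4523, -0.3044, 0.0606]
eef_rot: [0.088, 0.996, -0.001, -0.0]
contact_force: [-0.2, 0.1, -2.1]
opening: 0.384
finger_force: 34.7
clock: 25.55
tool_pos: [0.4524, -0.3044, 0.0606]
eef_rot: [0.088, 0.996, -0.001, 0.0]
contact_force: [-2.2, -0.2, 5.3]
opening: 0.38
finger_force: 34.7
```

Contact at about 7 N. Release gently, check, then withdraw.

```bash
python3 -m pendant '[0.42,0,0,0,0,0,0, 0.46,0,0,0,0,0,0, 0.55,0,0,0,0,0,0, 0.8,0,0,0,0,0,0, 1,0,0,0,0,0,0, 1,0,0,0,0,0,0, 1,0,0,0,0,0,0, 1,0,0,0,0,0,0]'; python3 -m pendant '[1,0,0,-0.1,0,0,0, 1,0,0,-0.3,0,0,0, 1,0,0,-0.6,0,0,0, 1,0,0,-0.9,0,0,0, 1,0,0,-1,0,0,0, 1,0,0,-1,0,0,0, 1,0,0,-1,0,0,0]'
python3 - <<'E'
from h import *
from plant import r
S={n:r.snapshot(n) for n in("wrist","top","scene")}
s=S["wrist"]
for n,l,h in(("orange",(3,150,90),(18,255,255)),("green",(45,50,50),(85,255,255)),("tile",(0,0,140),(180,45,255))):
    for b in blobs(s,l,h,300,(180,60,360,300)):print(n,b[0],b[1].round(1),b[2].round(0).tolist(),pix2plane(s,b[2],.008 if n=="tile" else .116).round(3)[:,:2].tolist())
Q=R.from_euler("z",-10,degrees=True)
for z in(.116,):print("pred top",proj(s,Q.apply([[-.025,-.017,z],[-.025,.017,z],[.025,.017,z],[.025,-.017,z]])+[.4524,-.3044,0]).round(0).tolist())
N,o=rackT()
b=[max(blobs(S[n],(125,80,40),(150,255,255),8,bx),key=lambda q:q[0])[1] for n,bx in(("top",(240,170,285,225)),("scene",(260,218,295,245)))]
P=tri([S["top"],S["scene"]],b);print(b,(N.inv().apply(P-o)*1000).round(1))
E
```

```text
clock: 26.35
tool_pos: [0.4523, -0.3044, 0.06]
eef_rot: [0.088, 0.996, -0.001, -0.0]
contact_force: [0.2, -0.6, 0.9]
opening: 0.977
finger_force: 0.0
clock: 27.05
tool_pos: [0.4516, -0.3044, 0.2094]
eef_rot: [0.088, 0.996, -0.001, -0.001]
contact_force: [-0.3, -0.2, -0.2]
opening: 0.998
finger_force: 0.0
orange 545 [267.6 232.3] [[252.0, 185.0], [299.0, 185.0], [299.0, 248.0], [252.0, 248.0]] [[0.429, -0.315], [0.435, -0.284], [0.48, -0.291], [0.474, -0.324]]
green 949 [274.1 211.1] [[261.0, 194.0], [288.0, 194.0], [288.0, 228.0], [261.0, 228.0]] [[0.437, -0.31], [0.44, -0.292], [0.464, -0.296], [0.461, -0.315]]
tile 6725 [279.9 171. ] [[223.0, 229.0], [226.0, 129.0], [331.0, 132.0], [328.0, 232.0]] [[0.491, -0.363], [0.394, -0.34], [0.414, -0.243], [0.513, -0.258]]
pred top [[248.0, 179.0], [298.0, 179.0], [297.0, 248.0], [249.0, 248.0]]
[array([269.94, 198.36]), array([280.35714286, 231.64285714])] [-2.2 42.3 31.9]
```

```bash
python3 -c "
from plant import r
print(r.finish_job())"
```

```text
the job is handed in; nothing more can be done
None
```

I handed the job in at about 27 s: the batten is home in both notches with its patch up, the reading was held for over 2 s, and the reader is upright on its tile within a few mm of the middle. The interface gave no pass or fail verdict.

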